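# Hold the tablet mill's bayonet lid at its run position

## Task

Give the empty tablet mill a short test run: set its lid into the mouth with the two steel pins in the notches, push it down against the spring, and turn it clockwise (seen from above) until the grip bar points at the green marks, half-way to the red lock marks; do not turn it on into the lock. The mill runs only while the lid is held there against its return spring, so finish still gripping the lid at the green marks; leave the amber bottle, the temperature logger and the tablet strip where they are.

Things in the scene. Friction and masses are not known exactly. Their poses are not given: they have to be found in the camera images.
- lid_grip (a point): Centre of the grip bar on top of the loose teal lid (about 0.15 kg), which stands upright on the desk, this point 54 mm up. Bar 56 mm long (x), 14 mm thick (y), 34 mm tall (17 mm to each side of this point), white line along its top. Below it a flange 76 mm across, 6 mm thick, its top 17 mm below this point. z up. The lid is the same after a half turn.
- lid_pins (a point): Centre of the lid's steel pin, 42 mm below lid_grip: 8 mm thick, along the lid's x, standing out of the 48 mm plug on both sides to 34 mm from the axis. The plug ends 12 mm below this point in two flat feet with a groove 12 mm wide, 9 mm deep, along x between them. z up.
- mill_mouth (a point): Centre of the mouth of the fixed round white mill (144 mm across at the foot), level with the top of its rim, 90 mm above the desk. Rim 96 mm across. Inside it a black lip, 8 mm thick, opening 53 mm, with two notches 13 mm wide reaching 37 mm out along this point's x axis both ways (black marks). Bore under the lip 74 mm. Green marks 45, red marks 90 degrees clockwise of the black. z up.
- hold_mark: The two green marks on the mill's rim. Origin on the mill's axis at desk height; its x axis runs along the line through both green marks (43 mm from the axis, 90 mm up). z up.
- plate_press (a joint): Travel of the sprung steel drive plate in the mouth: 0 up, 0.009 m down at its stop; 4 N to start, 7.5 N at the stop. The lid resting on it unpressed has lid_grip 33 mm above mill_mouth, pins still inside the notches; pins pass under the lip from 0.003 on. After turning, the spring lifts the pins against the lip.
- plate_turn (a joint): Turn of the drive plate, clockwise from above: 0 at rest, stop at 1.5 rad, counts as locked from 1.2. A rib on it, 8 mm wide and 6 mm high, lies along the line of the notches at 0 and fits the lid's groove with 2 mm play each side, so the plate lags the lid by about 0.1 rad. A spring turns it back (0.06 N m at 0, 0.2 N m half-way).
- amber_bottle_mid (a point): Middle of a loose amber bottle with black cap, 46 mm across, 108 mm tall, standing at the back. Leave alone.
- temp_logger_mid (a point): Middle of a loose cream temperature logger, 52 x 82 x 17 mm, lying at the back. Leave alone.
- tablet_strip_mid (a point): Middle of a loose silver tablet strip, 42 x 95 x 5 mm, lying at the left. Leave alone.
There are look-alikes about, which are no part of the job. What is shaped like the part that bears lid_grip but brown or pink is not meant.

How it is judged:
By the outcome, as a careful person would: the job done as asked, in the order asked, and still so for the second after the job is handed in, while the arm keeps its last pose, push and grip.
It also fails if it takes over 45 s, if anything falls off the work surface, if the arm or the gripper's body presses on something with over 40 N, if the wrist force passes 120 N, or if a joint passes its speed limit or range.

## Robot

A 6-joint arm with a two-finger parallel gripper is mounted at the origin on a cart in front of the work surface, level with it; the furniture and walls round the work are solid. World frame = base frame: x ahead of the robot, y to its left, z up, the work surface at z = 0. Lengths are in m, angles in rad, forces in N, time in s.
With the tool pointing down it reaches from about 0.35 to 0.95 m from the base axis. Payload 17.4 kg.
Tool frame: the origin (TCP) lies midway between the tips of the shut fingers; the grasp point (between the pads) lies ctrl.grip_depth behind it (ctrl.grip_depth is the distance from the TCP to the grasp point, in m); x points along the fingers, y is the direction in which the jaws open and shut, and the axes are right-handed (so a half turn about x gives the same grasp; the last joint's range is limited). The gripper opens to 93 mm and grips with 3 to 60 N. Pads are 15 mm wide; open, the fingers measure 128 mm over their backs; the gripper's body (75 mm by 188 mm) begins 65 mm behind the grasp point.
Start: joints at [1.116, 0.116, 1.442, -0, 1.584, -0.038], TCP at [0.273, 0.617, 0.219] pointing down, gripper open.
Joint ranges: [-2.83, 2.83], [-0.83, 2.19], [0.07, 2.5], [-1.14, 4.28], [0.01, 3], [-2.97, 2.97]. Speed limits (rad/s): [1.89, 1.89, 2.22, 3.14, 3.14, 3.14].

## Interface

Orientations are given as a unit quaternion [x, y, z, w].
In Python, from rig import ctrl, optics gives the robot as it stands. The module is installed in compiled form; this text tells all that it offers.
- The arm moves only by the shell command python3 -m inch 'ROWS' [OPENING]. ROWS is a JSON object of lists of equal length, an entry for each row: "dp": the shift along the tool's x, y, z scaled (see below), a list of three; "yaw": the turn about the tool's x scaled (see below). In form: {"dp": [[dx, dy, dz], ...], "yaw": [yaw, ...]}. A call has 1 to 10 rows; each row is the pose to reach, as a shift and turn from the pose commanded when the call began, along the tool's axes at that moment, turning the shorter way round; what a row does not reach only later rows make up. The controller multiplies each number of a shift by 0.4 m and each number of a turn by 180 degrees. A row lasts 1/8 s, in which the tool goes at most 62.5 mm and 10.7 degrees, less where a joint would pass 70% of its speed; a pose out of reach is approached as far as the arm can. A call with a number of a shift or a turn outside -1 to 1 is refused whole. A call with a gripper value outside its range is refused whole. OPENING is the closure in counts, from 0 (fully open) to 255 (shut), set as the call begins (- or left out, the last holds). The fingers move at their own pace and stop on an object; the grip force is fixed at half the most. Time passes only in rows, so rows that repeat a pose let the fingers close. It gives the time, the measured TCP pose, the force and the opening at its end, in the units of the state.
- ctrl.get_state(): the state, without advancing time (a new reading comes with each control period).
- optics.snapshot(name): name is "scene" or "top"; returns a dict with "pixels" (400x640x3 uint8, blue, green, red), "camera_matrix" (3x3 intrinsics, pixels), "T" (4x4, takes a point from camera to world coordinates). Camera axes: x right, y down, z forward; pixel columns grow to the right and rows downward; lengths in m; the calibration is good to about 2 mm. A picture is of the moment at which its call begins. There is no depth.
- ctrl.sign_off(): hands the job in, once; it reports no verdict.
The state is a dict: "time": time; "joint_positions": joint angles; "joint_velocities": joint speeds; "joint_torque": joint torques, N m; "position": TCP position; "orientation": TCP orientation; "wrist_force": force on the tool from outside, world axes, zero at the start; "moment": the same for the moment, N m; "finger_gap": finger opening in m.
Only numpy, scipy, OpenCV 4.12 (cv2) and the standard library are available. Lean on these libraries where they do the work, as an engineer would, in place of code of your own. Each camera call takes 0.05 s, during which the arm holds its last target.

## Working session

There is one attempt and no reset: what is moved stays moved. The work goes in short steps, Python scripts to look and compute and a shell command to move; the robot and the scene stay as the last step left them, time stands still between calls to the robot, and variables do not carry over. Pictures are saved under pics/ and viewed, and the job is handed in when it is done.

```bash
mkdir -p pics
python3 - <<'E'
from rig import ctrl, optics
import cv2, numpy as np
s=ctrl.get_state(); print(s, ctrl.grip_depth)
for n in ("scene","top"):
    d=optics.snapshot(n); cv2.imwrite(f"pics/{n}0.png",d["pixels"]); print(n,np.round(d["camera_matrix"],1).tolist(),np.round(d["T"],4).tolist())
E
```

```text
{'time': 0.0, 'joint_positions': array([ 1.11623198e+00,  1.16510552e-01,  1.44227415e+00,  2.11971573e-05,
        1.58399730e+00, -3.77894425e-02]), 'joint_velocities': array([-0.00032339,  0.00052405,  0.00013366, -0.0005659 ,  0.00023943,
        0.00041409]), 'joint_torque': array([-1.20681103e-03, -7.21278048e+01, -6.22594070e+01,  7.79042230e-02,
        2.40069424e-02, -7.62499917e-05]), 'position': array([0.27315459, 0.61703651, 0.2178831 ]), 'orientation': array([ 0.14588191,  0.69191873, -0.1466939 ,  0.69169924]), 'wrist_force': array([-0.13848732, -0.00998669, -0.27457696]), 'moment': array([0.02075756, 0.02739813, 0.00287806]), 'finger_gap': 0.09288318626287421} 0.0188
scene [[445.4, 0.0, 318.3], [0.0, 445.4, 198.7], [0.0, 0.0, 1.0]] [[0.8927, -0.2429, 0.3796, 0.1527], [-0.4506, -0.4721, 0.7577, -0.9185], [-0.0049, -0.8474, -0.5309, 0.7228], [0.0, 0.0, 0.0, 1.0]]
top [[445.0, 0.0, 319.9], [0.0, 445.0, 194.7], [0.0, 0.0, 1.0]] [[0.0253, -0.995, 0.0965, 0.4921], [-0.9995, -0.0234, 0.0214, -0.0288], [-0.0191, -0.097, -0.9951, 1.1983], [0.0, 0.0, 0.0, 1.0]]
```

View pics/scene0.png

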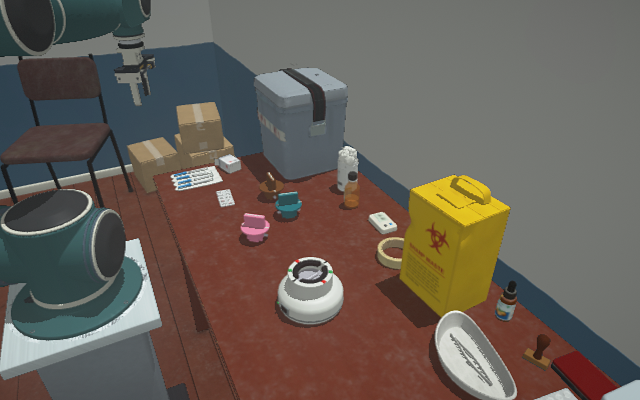

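View pics/top0.png

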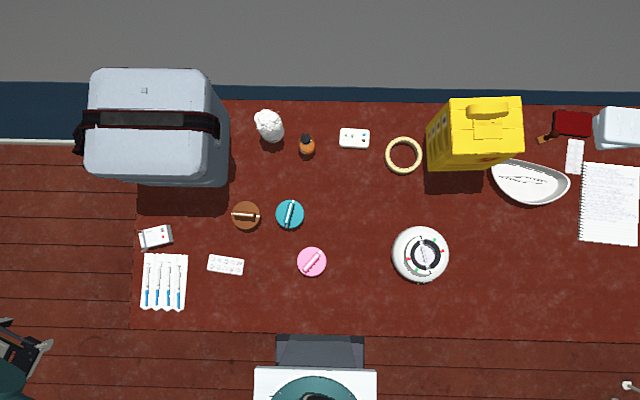

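Top view, lid look-alikes: brown at (246,215), pink at (312,262) and teal at (290,213). By the description I choose the teal one. The mill is at (422,254). Next are close crops and measurements.

```bash
cat > h.py <<'E'
import numpy as np, cv2
from rig import ctrl, optics
def ray(d,uv,z):
    K,T=d["camera_matrix"],d["T"]
    r=T[:3,:3]@np.linalg.solve(K,np.array([uv[0],uv[1],1.0])); o=T[:3,3]
    return (o+r*(z-o[2])/r[2])
def px(d,p):
    T=d["T"]; c=T[:3,:3].T@(np.asarray(p)-T[:3,3]); q=d["camera_matrix"]@c; return q[:2]/q[2]
E
python3 - <<'E'
from h import *
a=[]
d=optics.snapshot("top"); im=d["pixels"]
a.append(cv2.resize(im[188:240,262:318],None,fx=7,fy=7,interpolation=cv2.INTER_NEAREST))
a.append(cv2.resize(im[222:286,388:452],None,fx=6,fy=6,interpolation=cv2.INTER_NEAREST))
h=max(x.shape[0] for x in a)
cv2.imwrite("pics/crop1.png",np.hstack([cv2.copyMakeBorder(x,0,h-x.shape[0],0,4,0) for x in a]))
hsv=cv2.cvtColor(im,cv2.COLOR_BGR2HSV).astype(int)
# teal
def comp(m,box):
    mm=np.zeros(m.shape,np.uint8); x0,y0,x1,y1=box; mm[y0:y1,x0:x1]=m[y0:y1,x0:x1]; return mm
t=comp((hsv[...,0]>80)&(hsv[...,0]<105)&(hsv[...,1]>80),(270,190,312,236))
c=max(cv2.findContours(t,0,1)[0],key=cv2.contourArea); e=cv2.minEnclosingCircle(c); print("teal",t.sum(),e,ray(d,e[0],.034))
w=comp((hsv[...,1]<70)&(hsv[...,2]>140),(274,196,306,232))
c=max(cv2.findContours(w,0,1)[0],key=cv2.contourArea); r=cv2.minAreaRect(c); print("line",w.sum(),r)
ys,xs=np.nonzero(w); P=np.array([ray(d,(x,y),.071)[:2] for x,y in zip(xs,ys)]); m=P.mean(0); u=np.linalg.svd(P-m)[2][0]; print("line c",m,"ang",np.degrees(np.arctan2(u[1],u[0])),"len",np.ptp((P-m)@u))
print("rect c",ray(d,r[0],.071))
box=(388,222,452,286)
for n,m in (("green",(hsv[...,0]>45)&(hsv[...,0]<85)&(hsv[...,1]>90)),("red",((hsv[...,0]<6)|(hsv[...,0]>174))&(hsv[...,1]>140)&(hsv[...,2]>120))):
    k,l,s,cc=cv2.connectedComponentsWithStats(comp(m,box))
    for i in range(1,k):
        if s[i,4]>2: print(n,s[i,4],cc[i],ray(d,cc[i],.09))
bl=comp((hsv[...,2]<70),box)
k,l,s,cc=cv2.connectedComponentsWithStats(bl)
for i in range(1,k):
    if s[i,4]>3: print("blk",s[i],cc[i],ray(d,cc[i],.09))
E
```

```text
teal 599 ((289.5, 213.5), 14.57748031616211) [0.55369611 0.0748522  0.034     ]
line 50 ((288.8499755859375, 210.4500274658203), (2.52982234954834, 22.45216941833496), 18.43494987487793)
line c [0.55658895 0.07394683] ang 166.3931708913673 len 0.07072639235910914
rect c [0.55944929 0.07346047 0.071     ]
green 7 [434.         239.28571429] [ 0.49578311 -0.28906214  0.09      ]
green 8 [416.  269.5] [ 0.42090413 -0.24517543  0.09      ]
green 3 [418. 283.] [ 0.38839003 -0.25019206  0.09      ]
red 5 [442.2 250.6] [ 0.46858886 -0.30915062  0.09      ]
red 6 [408.  258.5] [ 0.44713199 -0.22546322  0.09      ]
red 5 [390.  264.4] [ 0.4316033  -0.18147712  0.09      ]
blk [411 241  15  29  97] [415.98969072 256.44329897] [ 0.4526586  -0.24500788  0.09      ]
blk [424 240  16  28 134] [434.12686567 252.94029851] [ 0.46236215 -0.28939249  0.09      ]
blk [391 256  27  28  74] [402.44594595 274.43243243] [ 0.40806517 -0.21214021  0.09      ]
blk [419 282   8   3  12] [422.16666667 283.25      ] [ 0.38806356 -0.26033786  0.09      ]
```

View pics/crop1.png

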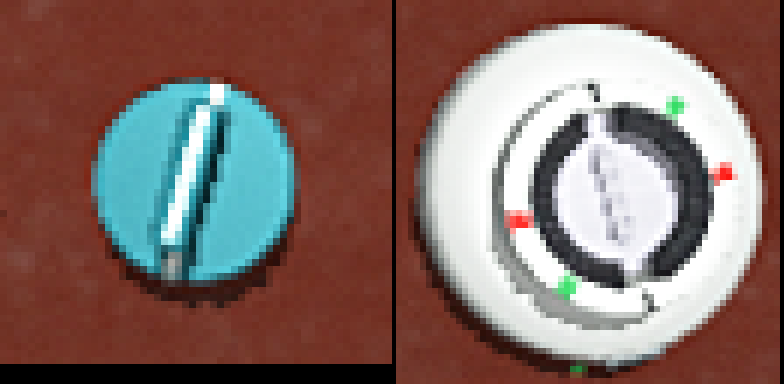

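Teal lid confirmed (white line, plus steel pin ends at about (293,201) and (286,226)). Mill marks are clear: green (434,239) and (416,269.5), red (442,251) and (408,258.5), black about (421,237) and (430,272). Now I refine the lid's angle and centre and cross-check with the scene view.

Run:
```python
from h import *
d=optics.snapshot("top"); im=d["pixels"]
big=cv2.resize(im[194:234,268:312],None,fx=14,fy=14,interpolation=cv2.INTER_CUBIC)
cv2.imwrite("pics/lidbig.png",big)
s=optics.snapshot("scene"); cv2.imwrite("pics/scbig.png",np.hstack([cv2.resize(s["pixels"][180:230,262:322],None,fx=6.5,fy=6.5,interpolation=cv2.INTER_CUBIC),cv2.resize(s["pixels"][250:300,280:340],None,fx=6.5,fy=6.5,interpolation=cv2.INTER_CUBIC)]))
hsv=cv2.cvtColor(im,cv2.COLOR_BGR2HSV).astype(int)
P=[]
for y in range(205,222):
    row=im[y,280:300,2].astype(float)  # red channel bright only at white line
    j=int(row.argmax()); print(y,280+j,row[max(0,j-3):j+4].astype(int))
g=[ray(d,p,.09)[:2] for p in ((434,239.29),(416,269.5),(442.2,250.6),(408,258.5))]
print((g[0]+g[1])/2,(g[2]+g[3])/2)
# scene: mill marks
hs=cv2.cvtColor(s["pixels"],cv2.COLOR_BGR2HSV).astype(int)
for n,m in (("green",(hs[...,0]>45)&(hs[...,0]<85)&(hs[...,1]>90)),("red",((hs[...,0]<6)|(hs[...,0]>174))&(hs[...,1]>140)&(hs[...,2]>140))):
    mm=np.zeros(m.shape,np.uint8); mm[255:295,285:338]=m[255:295,285:338]
    k,l,st,cc=cv2.connectedComponentsWithStats(mm)
    for i in range(1,k):
        if st[i,4]>1: print(n,st[i,4],cc[i],ray(s,cc[i],.09))
```

```text
205 290 [ 65  32 142 255 233  56  10]
206 290 [ 63  32 217 233 143  56   8]
207 289 [ 82  47  22 255 255 109  41]
208 289 [ 80  43  69 255 255  69  26]
209 289 [ 63  31 206 255 229  52  12]
210 289 [ 53  22 226 242 134  46   2]
211 288 [ 76  44  79 255 255 103  34]
212 288 [ 74  47  93 253 231  64  18]
213 288 [ 61  36 207 255 212  46  13]
214 288 [ 55  31 230 242 134  40   8]
215 287 [ 75  48  82 255 253  58  29]
216 287 [ 67  40  97 251 221  42  13]
217 287 [ 58  37 206 255 213  38   6]
218 286 [ 85  54  33 255 255 128  33]
219 286 [ 73  48  85 255 255  51  22]
220 286 [ 54  39 152 255 224  38  13]
221 286 [ 58  46 227 243 137  38   9]
[ 0.45833836 -0.26711879] [ 0.45786042 -0.26730692]
green 8 [289.25 269.75] [ 0.42135328 -0.24208263  0.09      ]
green 7 [330.28571429 271.57142857] [ 0.49655821 -0.28708955  0.09      ]
red 9 [296.77777778 260.44444444] [ 0.44834096 -0.22150071  0.09      ]
red 9 [323. 281.] [ 0.46945583 -0.3059015   0.09      ]
```

View pics/lidbig.png

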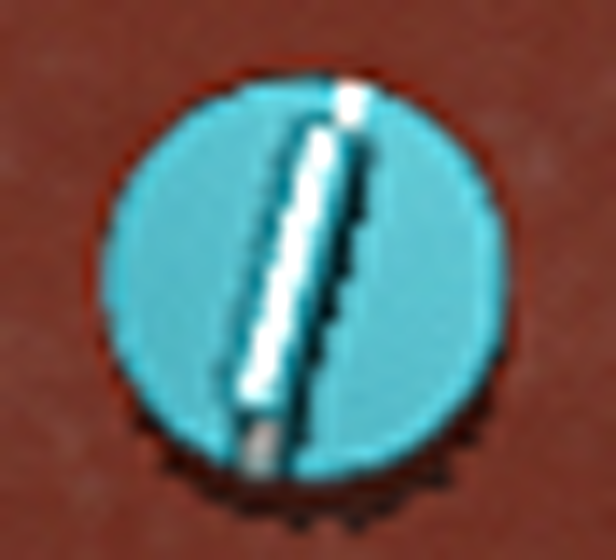

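View pics/scbig.png

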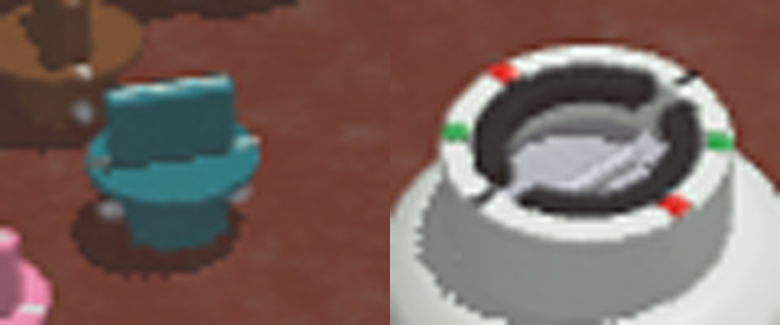

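Run:
```python
from h import *
from scipy.spatial.transform import Rotation as R
d=optics.snapshot("top"); im=d["pixels"]; s=optics.snapshot("scene"); sm=s["pixels"]
a=[]
for y in range(206,221):
    r=im[y,280:300,2].astype(float)-100; r[r<0]=0; a.append((float((r*np.arange(280,300)).sum()/r.sum()),y))
P=np.array([ray(d,p,.071)[:2] for p in a]); u=np.linalg.svd(P-P.mean(0))[2][0]; print("ang",np.degrees(np.arctan2(u[1],u[0])))
print("barTop",ray(d,(288.2,212.3),.071), "flange",ray(d,(289.2,213.2),.037))
# scene bar top line ends in crop (108,95),(232,80) /6.5
e=[(262+x/6.5-.5,180+y/6.5-.5) for x,y in ((107,97),(231,82))]
q=[ray(s,p,.071) for p in e]; print("scene",q,(q[0]+q[1])/2, np.degrees(np.arctan2(*(q[1]-q[0])[[1,0]])))
t=cv2.inRange(cv2.cvtColor(sm,cv2.COLOR_BGR2HSV),(80,80,30),(105,255,255)); t[:198]=0;t[211:]=0;t[:,:270]=0;t[:,310:]=0
ys,xs=np.nonzero(t); print("scene flange x-extent",xs.min(),xs.max(),"at", ys[xs==xs.min()].mean(), ys[xs==xs.max()].mean())
st=ctrl.get_state(); print(R.from_quat(st["orientation"]).as_matrix().round(4))
```

```text
ang 167.34666569865863
barTop [0.5547072  0.07496215 0.071     ] flange [0.55430319 0.07539593 0.037     ]
scene [array([0.5284258 , 0.08340037, 0.071     ]), array([0.58113534, 0.07028368, 0.071     ])] [0.55478057 0.07684203 0.071     ] -13.974132976969281
scene flange x-extent 276 301 at 203.8 203.5
[[-1.000e-04  4.048e-01  9.144e-01]
 [-2.000e-04  9.144e-01 -4.048e-01]
 [-1.000e+00 -2.000e-04  0.000e+00]]
```

```bash
python3 - <<'E'
from h import *
d=optics.snapshot("top"); print(ray(d,(228,187),0),ray(d,(137,190),0), ray(d,(246,214),.037), ray(d,(312,261),.037))
E
python3 -m inch '{"dp": [[0,-0.08,0.1],[0,-0.2,0.25],[0,-0.32,0.4],[0,-0.44,0.55],[0,-0.476,0.596],[0,-0.476,0.596],[0,-0.476,0.596]], "yaw": [0,0,0,0,0,0,0]}' 120
```

```text
[6.23559816e-01 2.47772492e-01 2.22044605e-16] [0.60954757 0.49685843 0.        ] [0.54945561 0.18865269 0.037     ] [0.43209313 0.01239722 0.037     ]
time: 1.27
position: [0.4143, 0.3467, 0.2188]
orientation: [0.147, 0.692, -0.146, 0.692]
wrist_force: [-0.3, -0.4, -0.6]
finger_gap: 0.0492
```

```bash
python3 -m inch '{"dp": [[0,-0.08,0.1],[0,-0.2,0.25],[0,-0.32,0.4],[0,-0.44,0.55],[0,-0.477,0.595],[0,-0.477,0.595],[0.12,-0.477,0.595],[0.24,-0.477,0.595],[0.24,-0.477,0.595]], "yaw": [-0.02,-0.061,-0.061,-0.061,-0.061,-0.061,-0.061,-0.061,-0.061]}'
python3 - <<'E'
from h import *
from scipy.spatial.transform import Rotation as R
st=ctrl.get_state(); M=R.from_quat(st["orientation"]).as_matrix(); print(st["position"],M.round(3), np.degrees(np.arctan2(M[1,1],M[0,1])))
d=optics.snapshot("top"); s=optics.snapshot("scene"); p=st["position"]
print(px(s,p),px(d,p))
cv2.imwrite("pics/g1.png",np.hstack([cv2.resize(x,None,fx=5,fy=5,interpolation=cv2.INTER_CUBIC) for x in (d["pixels"][160:260,250:328],s["pixels"][140:240,250:328])]))
E
```

```text
time: 2.4
position: [0.5527, 0.0774, 0.1195]
orientation: [0.078, 0.705, -0.079, 0.701]
wrist_force: [-0.2, -0.4, 0.7]
finger_gap: 0.0492
[0.55271066 0.07743366 0.11952403] [[-0.006  0.221  0.975]
 [-0.     0.975 -0.221]
 [-1.    -0.002 -0.006]] 77.2129566648744
[286.03092184 178.30119725] [285.36142246 211.94438704]
```

View pics/g1.png

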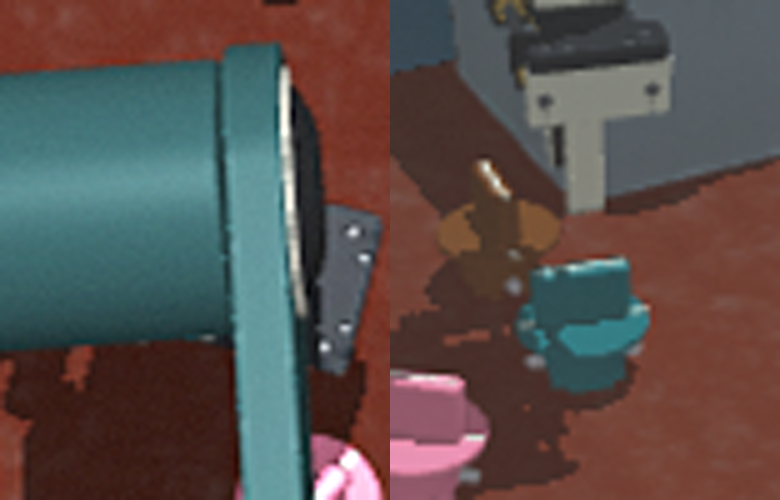

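```bash
python3 -m inch '{"dp": [[0.06,-0.002,0.006],[0.13,-0.002,0.006],[0.18,-0.002,0.006],[0.193,-0.002,0.006],[0.193,-0.002,0.006]], "yaw": [0,0,0,0,0]}'
python3 -m inch '{"dp": [[0,0,0],[0,0,0],[0,0,0],[0,0,0],[0,0,0]], "yaw": [0,0,0,0,0]}' 255
python3 - <<'E'
from h import *
d=optics.snapshot("top"); s=optics.snapshot("scene")
cv2.imwrite("pics/g2.png",np.hstack([cv2.resize(x,None,fx=5,fy=5,interpolation=cv2.INTER_CUBIC) for x in (d["pixels"][160:260,250:328],s["pixels"][140:240,250:328])]))
E
```

```text
time: 3.12
position: [0.5572, 0.0746, 0.0464]
orientation: [0.079, 0.702, -0.079, 0.703]
wrist_force: [-0.2, 0.3, 0.8]
finger_gap: 0.0493
time: 3.75
position: [0.5566, 0.0744, 0.0453]
orientation: [0.079, 0.703, -0.079, 0.703]
wrist_force: [0.2, 0.3, -2.3]
finger_gap: 0.0137
```

View pics/g2.png

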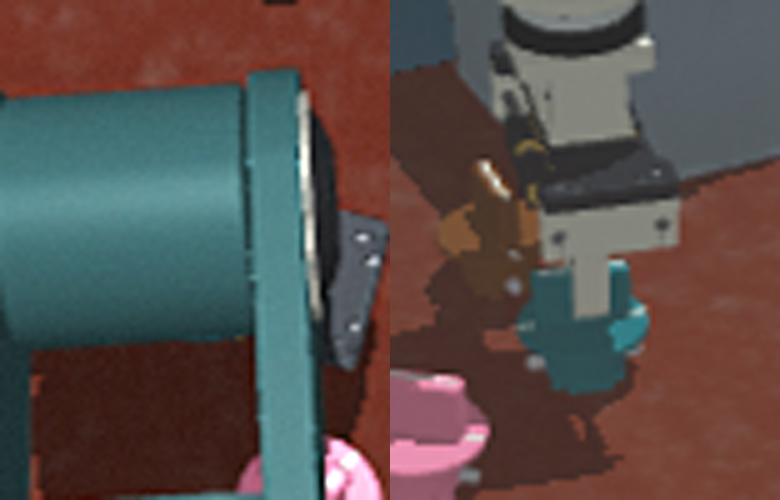

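Gripped (gap 13.7 mm), with the finger centred on the bar. Lifting and carrying to the mill.

```bash
python3 -m inch '{"dp": [[-0.05,0,0],[-0.15,0,0],[-0.27,0,0],[-0.36,0,0],[-0.36,0,0],[-0.36,0,0]], "yaw": [0,0,0,0,0,0]}'
python3 -m inch '{"dp": [[0,-0.08,-0.005],[0,-0.2,-0.012],[0,-0.34,-0.02],[0,-0.48,-0.027],[0,-0.62,-0.035],[0,-0.75,-0.043],[0,-0.85,-0.05],[0,-0.883,-0.051],[0,-0.883,-0.051],[0,-0.883,-0.051]], "yaw": [-0.02,-0.04,-0.06,-0.09,-0.12,-0.14,-0.152,-0.152,-0.152,-0.152]}'
python3 - <<'E'
from h import *
from scipy.spatial.transform import Rotation as R
st=ctrl.get_state(); M=R.from_quat(st["orientation"]).as_matrix(); print(st["position"],M.round(3), np.degrees(np.arctan2(M[1,1],M[0,1])),st["wrist_force"],st["finger_gap"])
d=optics.snapshot("top"); s=optics.snapshot("scene")
cv2.imwrite("pics/m1.png",np.hstack([cv2.resize(x,None,fx=4,fy=4,interpolation=cv2.INTER_CUBIC) for x in (d["pixels"][180:300,370:470],s["pixels"][190:310,265:365])]))
E
```

```text
time: 4.6
position: [0.5565, 0.0744, 0.1893]
orientation: [0.079, 0.703, -0.079, 0.703]
wrist_force: [-1.0, 0.5, -1.9]
finger_gap: 0.0138
time: 5.85
position: [0.4583, -0.2642, 0.1891]
orientation: [-0.089, 0.702, 0.089, 0.701]
wrist_force: [-0.3, -0.6, -1.7]
finger_gap: 0.0138
[ 0.45827757 -0.26424455  0.18913144] [[-0.    -0.25   0.968]
 [ 0.001  0.968  0.25 ]
 [-1.     0.001 -0.   ]] 104.49022699661519 [-0.29100355 -0.59824987 -1.67666625] 0.013771990499230207
```

View pics/m1.png

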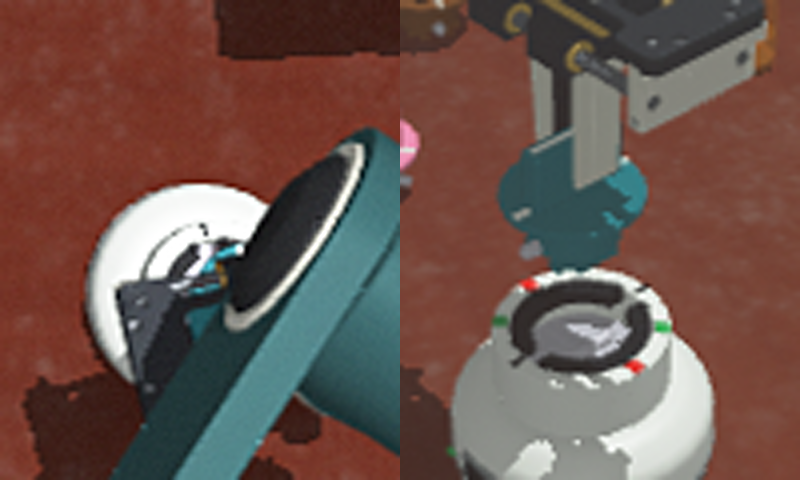

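Run:
```python
from h import *
s=optics.snapshot("scene"); im=s["pixels"]
t=cv2.inRange(cv2.cvtColor(im,cv2.COLOR_BGR2HSV),(80,80,20),(105,255,255)); t[:225]=0;t[260:]=0;t[:,:285]=0;t[:,332:]=0
cv2.imwrite("pics/t.png",np.hstack([cv2.resize(t[215:265,280:335],None,fx=7,fy=7,interpolation=0),cv2.resize(cv2.convertScaleAbs(im[215:265,280:335,0],alpha=1.5),None,fx=7,fy=7,interpolation=2)]))
for y in range(226,260,2):
    x=np.nonzero(t[y])[0]; print(y,x.min() if len(x) else None,x.max() if len(x) else None)
c=np.array([.45828,-.26424,0])
th=np.linspace(0,2*np.pi,200)
def ext(c,z0,z1,r):
    q=np.array([px(s,c+[r*np.cos(a),r*np.sin(a),z]) for a in th for z in (z0,z1)]); return q[:,0].min(),q[:,0].max(),q[:,1].min(),q[:,1].max()
print("flange pred",ext(c,.1748,.1808,.038),"plug",ext(c,.1438,.1748,.024))
```

```text
226 304 307
228 296 307
230 295 307
232 292 324
234 291 325
236 290 326
238 290 326
240 290 325
242 291 324
244 292 323
246 294 321
248 297 318
250 300 318
252 301 318
254 303 316
256 303 312
258 None None
flange pred (np.float64(289.81417696444447), np.float64(327.4732339226436), np.float64(225.4650446866452), np.float64(250.598371597148)) plug (np.float64(296.8514951645903), np.float64(320.5772169032655), np.float64(231.75744043155206), np.float64(258.29660097735126))
```

View pics/t.png

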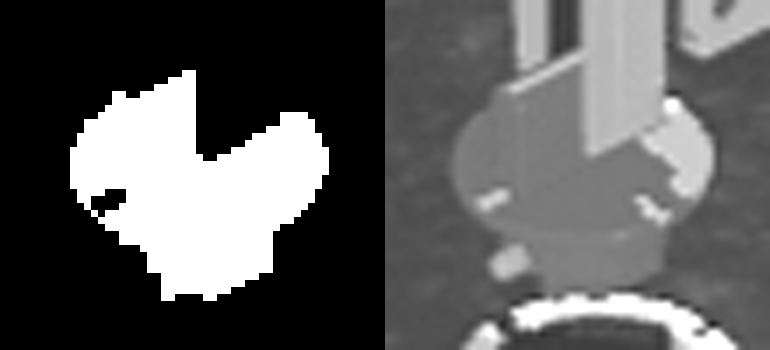

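```bash
python3 -m inch '{"dp": [[0.03,-0.006,0.002],[0.07,-0.006,0.002],[0.1,-0.006,0.002],[0.115,-0.006,0.002],[0.125,-0.006,0.002],[0.135,-0.006,0.002],[0.135,-0.006,0.002]], "yaw": [0,0,0,0,0,0,0]}'
python3 - <<'E'
from h import *
st=ctrl.get_state(); print(st["position"],st["wrist_force"],st["moment"])
s=optics.snapshot("scene");d=optics.snapshot("top")
cv2.imwrite("pics/m2.png",np.hstack([cv2.resize(d["pixels"][220:290,385:455],None,fx=5.5,fy=5.5,interpolation=cv2.INTER_CUBIC),cv2.resize(s["pixels"][225:295,275:345],None,fx=5.5,fy=5.5,interpolation=cv2.INTER_CUBIC)]))
E
```

```text
time: 6.88
position: [0.4594, -0.2674, 0.1354]
orientation: [-0.089, 0.701, 0.089, 0.701]
wrist_force: [0.5, -0.3, -1.8]
finger_gap: 0.0134
[ 0.45936688 -0.26739158  0.13543212] [ 0.48257912 -0.30405315 -1.77393443] [ 0.03879264  0.02683693 -0.01379086]
```

View pics/m2.png

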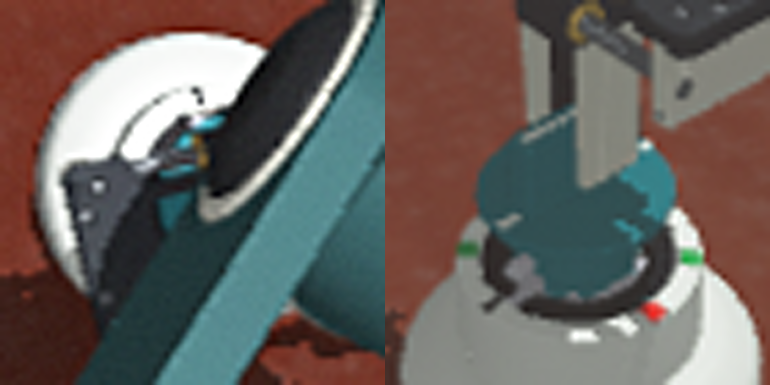

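```bash
python3 -m inch '{"dp": [[0.01,0.002,0],[0.02,0.002,0],[0.03,0.002,0],[0.035,0.002,0],[0.035,0.002,0]], "yaw": [0,0,0,0,0]}'
python3 - <<'E'
from h import *
st=ctrl.get_state(); print(st["position"],st["wrist_force"],st["moment"])
s=optics.snapshot("scene")
cv2.imwrite("pics/m3.png",cv2.resize(s["pixels"][225:295,275:345],None,fx=8,fy=8,interpolation=cv2.INTER_CUBIC))
E
```

```text
time: 7.6
position: [0.4591, -0.2665, 0.1211]
orientation: [-0.089, 0.702, 0.089, 0.701]
wrist_force: [2.1, 2.1, -3.1]
finger_gap: 0.0139
[ 0.45907234 -0.26648989  0.12107932] [ 2.12914872  2.12016323 -3.10030541] [ 0.40269041 -0.4753441   0.02259289]
```

View pics/m3.png

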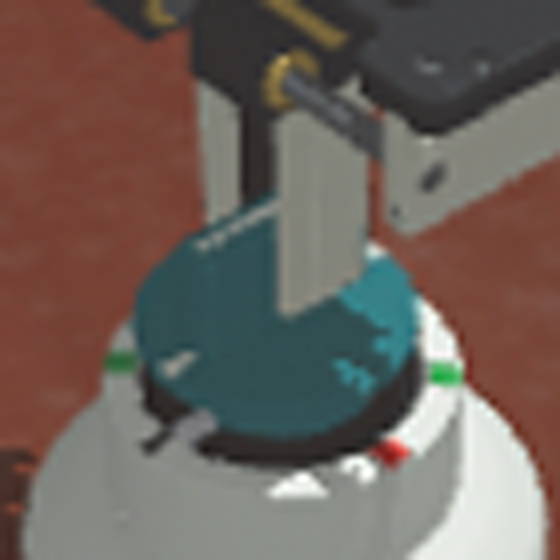

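```bash
python3 -m inch '{"dp": [[0,0.002,0.003],[0.005,0.002,0.003],[0.012,0.002,0.003],[0.016,0.002,0.003],[0.016,0.002,0.003]], "yaw": [0,0,0,0,0]}'
python3 - <<'E'
from h import *
st=ctrl.get_state(); print(st["position"],st["wrist_force"],st["moment"])
E
```

```text
time: 8.28
position: [0.46, -0.2655, 0.1149]
orientation: [-0.089, 0.702, 0.089, 0.701]
wrist_force: [-1.0, -0.7, -1.9]
finger_gap: 0.0142
[ 0.46001915 -0.26554947  0.11487099] [-0.96609287 -0.72075662 -1.89173898] [ 0.05213067 -0.0168193   0.00519051]
```

```bash
python3 -m inch '{"dp": [[0.005,0,-0.001],[0.01,-0.001,-0.001],[0.015,-0.001,-0.001],[0.019,-0.001,-0.001],[0.019,-0.001,-0.001]], "yaw": [0,0,0,0,0]}'
python3 - <<'E'
from h import *
st=ctrl.get_state(); print(st["position"],st["wrist_force"],st["moment"],st["finger_gap"])
s=optics.snapshot("scene")
cv2.imwrite("pics/m4.png",cv2.resize(s["pixels"][225:295,275:345],None,fx=8,fy=8,interpolation=cv2.INTER_CUBIC))
E
```

```text
time: 8.9
position: [0.46, -0.266, 0.1075]
orientation: [-0.089, 0.701, 0.089, 0.702]
wrist_force: [1.2, 3.5, 2.9]
finger_gap: 0.0137
[ 0.45996401 -0.2659516   0.10751549] [1.20357693 3.49290132 2.92539079] [ 0.74300706 -0.20486631  0.01628993] 0.013742357297870494
```

View pics/m4.png

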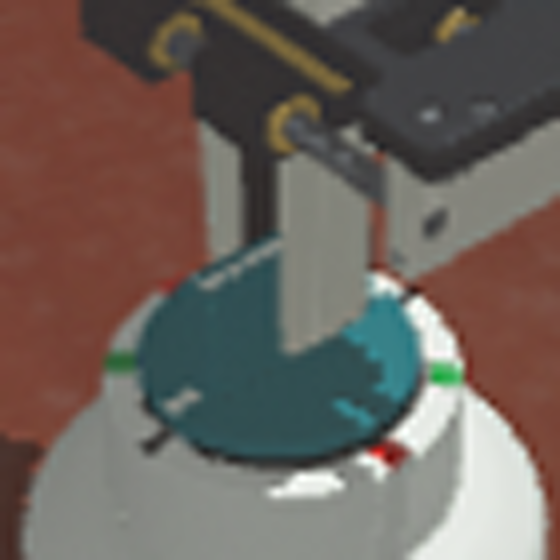

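```bash
python3 -m inch '{"dp": [[0.002,0.001,0],[0.004,0.002,0],[0.004,0.002,0]], "yaw": [0,0,0]}'
python3 - <<'E'
from h import *
st=ctrl.get_state(); print(st["position"],st["wrist_force"],st["moment"],st["finger_gap"])
E
```

```text
time: 9.32
position: [0.4598, -0.2657, 0.1061]
orientation: [-0.089, 0.701, 0.089, 0.702]
wrist_force: [2.4, -3.4, 3.6]
finger_gap: 0.0138
[ 0.45984432 -0.26565895  0.10609984] [ 2.4441749  -3.43799522  3.5871844 ] [-0.61579191 -0.60116622  0.02113148] 0.013786925813965614
```

```bash
python3 -m inch '{"dp": [[0,-0.0005,0],[0,-0.0005,0],[0,-0.0005,0],[0,-0.0005,0],[0,-0.0005,0],[0,-0.0005,0]], "yaw": [0.02,0.04,0.06,0.08,0.1,0.1]}'
python3 - <<'E'
from h import *
from scipy.spatial.transform import Rotation as R
st=ctrl.get_state(); M=R.from_quat(st["orientation"]).as_matrix();print(st["position"],st["wrist_force"],st["moment"],st["finger_gap"],"bar ang",np.degrees(np.arctan2(M[1,1],M[0,1]))-90)
s=optics.snapshot("scene")
cv2.imwrite("pics/m5.png",cv2.resize(s["pixels"][225:295,275:345],None,fx=8,fy=8,interpolation=cv2.INTER_CUBIC))
E
```

```text
time: 10.07
position: [0.4595, -0.2657, 0.1059]
orientation: [0.022, 0.707, -0.022, 0.707]
wrist_force: [0.2, -2.2, 4.1]
finger_gap: 0.0136
[ 0.45953981 -0.26569333  0.10589023] [ 0.17643186 -2.17972874  4.0550059 ] [-0.58772114 -0.02058365  0.11113033] 0.013602546044618783 bar ang -3.525268032505238
```

View pics/m5.png

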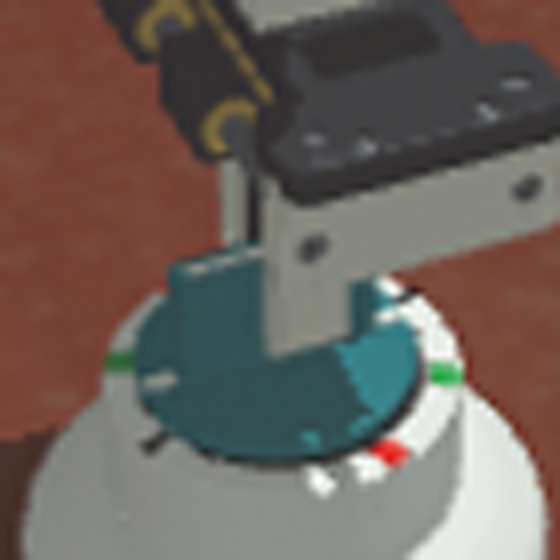

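```bash
python3 -m inch '{"dp": [[0,-0.0005,0],[0,-0.0005,0],[0,-0.0005,0],[0,-0.0005,0],[0,-0.0005,0],[0,-0.0005,0],[0,-0.0005,0],[0,-0.0005,0]], "yaw": [0.02,0.04,0.07,0.1,0.12,0.14,0.15,0.15]}'
python3 - <<'E'
from h import *
from scipy.spatial.transform import Rotation as R
st=ctrl.get_state(); M=R.from_quat(st["orientation"]).as_matrix();print(st["position"],st["wrist_force"],st["moment"],st["finger_gap"],"bar ang",np.degrees(np.arctan2(M[1,1],M[0,1]))-90)
s=optics.snapshot("scene");d=optics.snapshot("top")
cv2.imwrite("pics/m6.png",np.hstack([cv2.resize(d["pixels"][220:290,385:455],None,fx=5.5,fy=5.5,interpolation=cv2.INTER_CUBIC),cv2.resize(s["pixels"][225:295,275:345],None,fx=5.5,fy=5.5,interpolation=cv2.INTER_CUBIC)]))
E
```

```text
time: 11.12
position: [0.4595, -0.2662, 0.106]
orientation: [0.185, 0.682, -0.186, 0.682]
wrist_force: [-1.0, -5.2, 4.5]
finger_gap: 0.0137
[ 0.45948626 -0.26620265  0.10595947] [-1.00658325 -5.16177612  4.51296582] [-1.16742959  0.17058717  0.16882444] 0.013742945985970667 bar ang -30.48152769992332
```

View pics/m6.png

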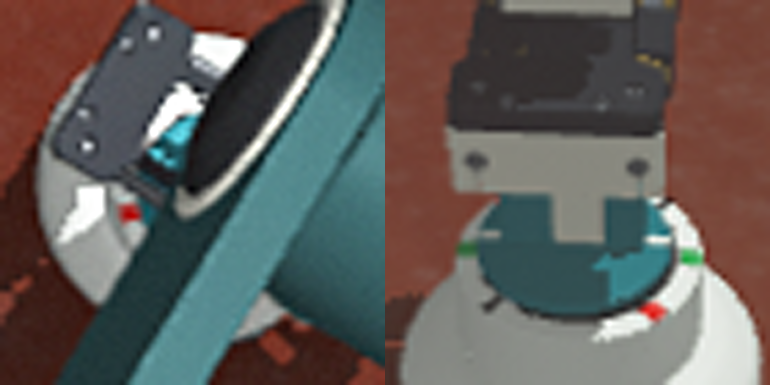

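Run:
```python
from h import *
s=optics.snapshot("scene"); f=lambda x,y:(275+(x-385)/5.5-.5,225+y/5.5-.5)
im=s["pixels"]
hs=cv2.cvtColor(im,cv2.COLOR_BGR2HSV)
g=cv2.inRange(hs,(45,90,40),(85,255,255)); g[:262]=0; g[280:]=0; g[:,:285]=0; g[:,338:]=0
k,l,st,cc=cv2.connectedComponentsWithStats(g); 
for i in range(1,k): print("green",st[i,4],cc[i])
for A,B,z in ((f(487,234),f(657,240),.098),(f(467,248),f(690,257),.09)):
    a,b=ray(s,A,z),ray(s,B,z); print(np.round(a,4),np.round(b,4),np.linalg.norm(b-a),np.degrees(np.arctan2(*(b-a)[[1,0]])),(a+b)/2)
print(ctrl.get_state()["wrist_force"])
```

```text
green 7 [289.71428571 269.57142857]
green 7 [330.28571429 271.57142857]
[ 0.4286 -0.2464  0.098 ] [ 0.4854 -0.2794  0.098 ] 0.06569698700834672 -30.154124984108883 [ 0.45699865 -0.26289537  0.098     ]
[ 0.4219 -0.2418  0.09  ] [ 0.4964 -0.2858  0.09  ] 0.08661577519393664 -30.558376804787187 [ 0.45915338 -0.26378791  0.09      ]
[-1.30731014 -5.57324073  4.23630264]
```

```bash
python3 -m inch '{"dp": [[0,-0.001,0.0005],[0,-0.001,0.0005],[0,-0.001,0.0005],[0,-0.001,0.0005],[0,-0.001,0.0005],[0,-0.001,0.0005],[0,-0.001,0.0005],[0,-0.001,0.0005]], "yaw": [0,0,0,0,0,0,0,0]}'
python3 - <<'E'
from h import *
from scipy.spatial.transform import Rotation as R
st=ctrl.get_state(); M=R.from_quat(st["orientation"]).as_matrix();print(st["position"],st["wrist_force"],st["moment"],"bar ang",np.degrees(np.arctan2(M[1,1],M[0,1]))-90)
s=optics.snapshot("scene"); cv2.imwrite("pics/m7.png",s["pixels"])
E
```

```text
time: 12.28
position: [0.4595, -0.2662, 0.1058]
orientation: [0.186, 0.682, -0.186, 0.682]
wrist_force: [-1.3, -5.0, 4.1]
finger_gap: 0.0142
[ 0.4595363  -0.26624503  0.10583726] [-1.31700546 -4.95852452  4.05754323] [-1.17234639  0.36877558  0.22942638] bar ang -30.52938955251841
```

View pics/m7.png

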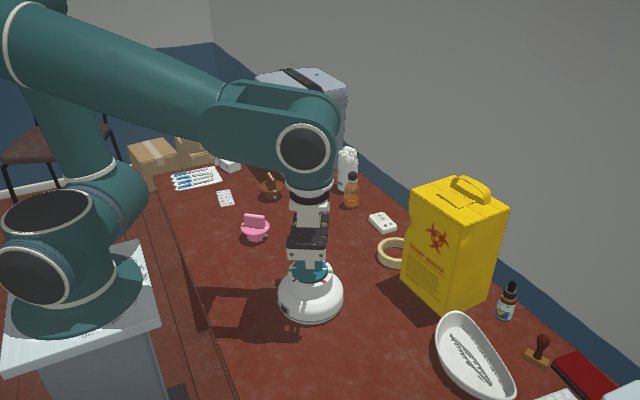

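The lid is held at the green marks: moment about the vertical is 0.23 N m against the return spring, and side forces are small and steady. Bottle (351,190), logger (382,222) and strip (226,198) have not moved. Handing in.

```bash
python3 -c "
from rig import ctrl; print(ctrl.sign_off())"
```

```text
the job is handed in; nothing more can be done
None
```

The teal lid is in the mill mouth, turned clockwise to the green marks, and still gripped there. I handed the job in at about 12.3 s.

- **Seating:** I put the pins in the notches, pushed the lid down against the spring and then turned it 45° clockwise. It stops half-way, short of the red lock marks.
- **Last check on angle:** the gripper reads the bar at −30.5°, and the lid's own marks in the scene picture give −30.2°. The green marks measure −30.6°.
- **Forces at hand-in:** about 0.23 N m against the return spring, about 4 N pushing up, and about 5 N sideways. A final nudge to ease the sideways push barely changed it.
- **What disagreed:** the two cameras differed by about 3 mm on where the mill is, so I centred the lid using the measured side forces. The upward force while pressing was also somewhat lower than expected for that depth. I could not see the plate itself; the pins turning freely is what shows they passed under the lip.
- **Other items:** in the last picture the amber bottle, temperature logger and tablet strip look unmoved.

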